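Pump the ratchet lift level and slide the lamp driver across

TASK

Pump the stand's lever, stroke by stroke, until the lift platform is level with the ledge and not a tooth higher, and let the lever come back up. Then slide the large finned driver unit along the ledge onto the platform, without lifting it or tipping it, until it stands wholly on the platform, roughly square to it. Raise the platform with the lever only, and leave everything else on the bench where it is.

Things in the scene. Friction and masses are not known exactly. Their poses are not given: they have to be found in the camera images.
- stand: Fixed transfer stand on a dark steel base plate (170 x 430 mm). Origin: on the bench, under the middle of the lift platform. Its z is up; along its +y lies a fixed aluminium ledge on four legs, along its -y points the pump lever. Ledge: flat, 150 mm wide (x), from y = 73 to y = 290 mm, top surface 182.5 mm above the bench, no rims.
- lift (a joint): Height of the moving aluminium lift platform above its lowest position (m). It is carried by a ladder-like ratchet rack, pitch 10 mm: at rest it reads 0.001, 0.011, 0.021 ... 0.071 (highest) and cannot go down again. The platform top is 130 mm above the bench at 0; at 0.051 it is level with the ledge (1.5 to 2 mm below it). It starts at 0.001, 0.011, 0.021 or 0.031 (at the start it may hang up to 2 mm below one of these; the first stroke then still gains the next tooth).
- lift_top (a point): Centre of the lift's rack on the platform's top surface, straight above the stand's origin; axes as the stand's. Platform: 150 mm wide (x), from y = -75 to +70 mm; a stop lip 6 mm thick stands 10 mm proud along its -y edge (inner face at y = -69 mm). The gap to the ledge is 3 mm.
- lever (a joint): Angle of the pump lever (rad): 0 released, handle up; 0.25 pressed down to its stop. A spring brings the handle back up (and it follows a rising tool by itself). Pressing it from 0 to 0.25 raises the platform by about 13 mm, and when it is let up to 0 the platform settles exactly one tooth (10 mm) above where it was; a stroke shorter than about 0.2 may gain nothing, and the next stroke needs the handle fully up. About 10 N, at most 15 N, at the handle.
- handle (a point): Middle of the lever's black rubber grip, on its axis: a round bar 22 mm in diameter, 75 mm long, running along the stand's y (raised 0.125 rad at its outer end when released). This point lies 125 mm from the lever's pivot, about 185 mm from the stand's origin along -y, 107 mm above the bench released and 75 mm when fully down (31 mm of stroke, moving almost straight down). It can be pressed from above.
- unit_center (a point): Centre of the lamp driver unit, a finned aluminium box 85 mm (its x) x 100 mm (its y) x 45 mm high, about 0.7 kg, standing loose on the ledge with its y roughly along the stand's y (within 0.25 rad). The smaller aluminium box on the bench is not it.
- screwdriver: bystander: black-handled screwdriver, 170 mm, lying near the stand.
- reel: bystander: grey reel, 60 mm across, 28 mm high, lying flat. Origin: middle of its underside as it stands.
- small_unit: bystander: plain aluminium box 60 x 70 x 32 mm on the bench behind the stand. Origin: middle of its underside as it stands.
- carton: bystander: cardboard box 70 x 110 x 50 mm. Origin: middle of its underside as it stands.
- meter: bystander: black hand multimeter 80 x 160 x 35 mm. Origin: middle of its underside as it stands.
- parts_bin: bystander: open plastic parts bin 150 x 220 x 100 mm. Origin: middle of its underside as it stands.
- lamp: bystander: white reflector lamp 60 mm across, 106 mm high, standing on its cap. Origin: middle of its underside as it stands.
There are look-alikes about, which are no part of the job. What is shaped like the part that bears unit_center but red is not meant.

How it is judged:
By the outcome, as a careful person would: the job done as asked, in the order asked, and still so for the second after the job is handed in, with the robot touching nothing.
It also fails if it takes over 54 s, if anything falls off the work surface, if the arm or the gripper's body presses on something with over 40 N, if the wrist force passes 120 N, or if a joint passes its speed limit or range.

ROBOT

A 6-joint arm with a two-finger parallel gripper is mounted at the origin on the work surface. World frame = base frame: x ahead of the robot, y to its left, z up, the work surface at z = 0. Lengths are in m, angles in degrees, forces in N, time in s.
With the tool pointing down it reaches from about 0.4 to 0.825 m from the base axis. Payload 7 kg.
Tool frame: the origin (TCP) lies at the very end of the fingers, on their centre line; the grasp point (between the pads) lies behind it (r.grasp_offset is the z of the grasp point in the tool frame, in m); z points along the fingers, y is the direction in which the jaws open and shut (so a half turn about z gives the same grasp; the last joint's range is limited). The gripper opens to 88 mm and grips with 3 to 60 N. Pads are 19 mm wide; open, the fingers measure 130 mm over their backs; the gripper's body (78 mm by 193 mm) begins 47 mm behind the grasp point.
Start: joints at [80.965, 20.546, 0.682, 0, -70.136, -16.507], TCP at [0.291, 0.609, 0.198] pointing down, gripper open.
Joint ranges: [-176.03, 176.03], [-82.01, 121.73], [-58.28, 71.71], [-173.87, 95.51], [-174.79, -0.11], [-173.66, 173.66]. Speed limits (degrees/s): [136.94, 136.94, 172.46, 180, 180, 180].

INTERFACE

Orientations are given as [roll, pitch, yaw] about the fixed x, y, z axes, in that order (R = Rz(yaw) Ry(pitch) Rx(roll)).
In Python, from plant import r gives the robot as it stands. The module is installed in compiled form; this text tells all that it offers.
- The arm moves only by the tool servo_tool, never from a script. Its argument "targets" is a list of rows, each an object of numbers: "dx", "dy", "dz": the shift along the world's x, y, z in cm; "spin": the turn about the world's z in rad; "grip": the opening in per cent of the stroke, from 0 (shut) to 100 (fully open). A call has exactly 10 rows; each row is the pose to reach, as a shift and turn from the pose commanded when the call began; what a row does not reach only later rows make up. A row lasts 1/12 s, in which the tool goes at most 41.7 mm and 7.16 degrees, less where a joint would pass 70% of its speed; a pose out of reach is approached as far as the arm can. A call with a gripper value outside its range is refused whole. The fingers move at their own pace and stop on an object; "squeeze" is the grip in N (left out, the last holds). Time passes only in rows, so rows that repeat a pose let the fingers close, or fill a call up. It gives the time, the measured TCP pose, the force and the opening at its end, in the units of the state.
- r.get_state(): the state, without advancing time (a new reading comes with each control period).
- r.capture(name): name is "scene" or "top"; returns the picture (400x640x3 uint8, blue, green, red); there is no depth.
- r.get_calibration(name): a dict with "K" (3x3 intrinsics, pixels), "k1" (the pictures are not rectified: a ray, as slopes to the right and down, at radius r is drawn at 1 + k1 r^2 times it, then the intrinsics apply), "extrinsics" (4x4, takes a point from camera to world coordinates). Camera axes: x right, y down, z forward; pixel columns grow to the right and rows downward; lengths in m; the calibration is good to about 2 mm. A picture is of the moment at which its call begins. get_calibration takes no time and is no camera call.
- r.close_job(): hands the job in, once; it reports no verdict.
Trained networks look in the newest picture that a camera, given by its name, has taken for a name from the list of things; names that differ only in an ending like _2 or _b are one class to them, and where a whole thing is asked for, a point or a joint stands for the part that bears it (a point fixed in the world has none). Each returns a list of dicts, best first, with "p" (0 to 1); they miss things now and then, are a little off and sometimes report something else, mostly with a low value. They report only what shows in the picture. A call takes as long as a camera call. They do not tell look-alikes from the thing itself.
- r.cut_out(name, camera): "mask" (400x640 bool, what is visible of it) and "extent" ([left, top, right, bottom] in pixels, round what is visible of it).
The state is a dict: "time_s": time; "joints": joint angles; "qd": joint speeds; "joint_torque": joint torques, N m; "tcp_pos": TCP position; "eef_rot": TCP orientation; "contact_force": force on the tool from outside, world axes, zero at the start; "moment": the same for the moment, N m; "gripper_width": finger opening in m.
Only numpy, scipy, OpenCV 4.12 (cv2) and the standard library are available. Lean on these libraries where they do the work, as an engineer would, in place of code of your own. Each camera call takes 0.05 s, during which the arm holds its last target. There are 200 camera calls.

## Working session

There is one attempt and no reset: what is moved stays moved. The work goes in short steps, Python scripts to look and compute and a tool call to move; the robot and the scene stay as the last step left them, time stands still between calls to the robot, and variables do not carry over. Pictures are saved under pics/ and viewed, about 8 in all and at most 12, crops included, and the job is handed in when it is done.

Besides the shell and the picture viewer there is one more tool, called after "Request:" as name(argument=value, ...) on one line, values as JSON. servo_tool: Moves the arm, as the interface text tells. Its arguments: {"type":"object","properties":{"targets":{"type":"array"},"squeeze":{"type":"number"}},"required":["targets"]}

```bash
mkdir -p pics; cat > h.py <<'E'
import numpy as np, cv2
from plant import r
def cal(n):
    c=r.get_calibration(n); return np.array(c["K"]),c["k1"],np.array(c["extrinsics"])
def proj(n,P):
    K,k1,E=cal(n); P=np.atleast_2d(P); p=(np.linalg.inv(E)@np.c_[P,np.ones(len(P))].T)[:3]
    s=p[:2]/p[2]; s=s*(1+k1*(s**2).sum(0)); return (K[:2,:2]@s+K[:2,2:]).T
def ray(n,uv,z):
    K,k1,E=cal(n); uv=np.atleast_2d(uv).astype(float)
    d=np.linalg.inv(K[:2,:2])@(uv.T-K[:2,2:]); s=d.copy()
    for _ in range(20): s=d/(1+k1*(s**2).sum(0))
    v=E[:3,:3]@np.r_[s,np.ones((1,s.shape[1]))]; o=E[:3,3:]
    return (o+v*((z-o[2])/v[2])).T
E
python3 - <<'E'
from h import *
for n in("scene","top"):
    cv2.imwrite(f"pics/{n}0.png",r.capture(n)); K,k,E=cal(n); print(n,K[0,0],k,E.round(3).tolist())
    for t in("stand","unit_center","handle","lift"):
        for d in r.cut_out(t,n)[:3]: print(n,t,round(d["p"],2),np.round(d["extent"]).tolist())
s=r.get_state();print(s["time_s"],s["tcp_pos"],s["eef_rot"],s["contact_force"],s["gripper_width"],r.grasp_offset)
E
```

```text
scene 362.84140202316894 -0.04280165434375775 [[-0.478, 0.509, -0.716, 1.422], [0.879, 0.288, -0.381, 0.497], [0.012, -0.811, -0.585, 0.847], [0.0, 0.0, 0.0, 1.0]]
scene stand 0.75 [240.0, 180.0, 376.0, 266.0]
scene unit_center 0.79 [306.0, 180.0, 348.0, 208.0]
scene unit_center 0.68 [391.0, 212.0, 419.0, 239.0]
scene handle 0.43 [238.0, 187.0, 262.0, 195.0]
scene lift 0.6 [259.0, 181.0, 307.0, 224.0]
top 427.8998707658761 0.0019497756683741502 [[0.019, -0.997, 0.076, 0.437], [-1.0, -0.019, -0.001, 0.025], [0.002, -0.076, -0.997, 1.377], [0.0, 0.0, 0.0, 1.0]]
top stand 0.68 [248.0, 163.0, 427.0, 224.0]
top unit_center 0.92 [217.0, 237.0, 250.0, 274.0]
top unit_center 0.57 [282.0, 167.0, 323.0, 201.0]
top unit_center 0.57 [274.0, 242.0, 313.0, 281.0]
top handle 0.71 [379.0, 187.0, 426.0, 195.0]
top lift 0.96 [332.0, 166.0, 383.0, 215.0]
0.5 [0.29106972 0.60895686 0.19802342] [ 1.79994874e+02 -2.44946307e-03 -2.55424371e+01] [-0.43850213  0.54567668  0.05377807] 0.08777925035577656 -0.0188
```

View pics/scene0.png

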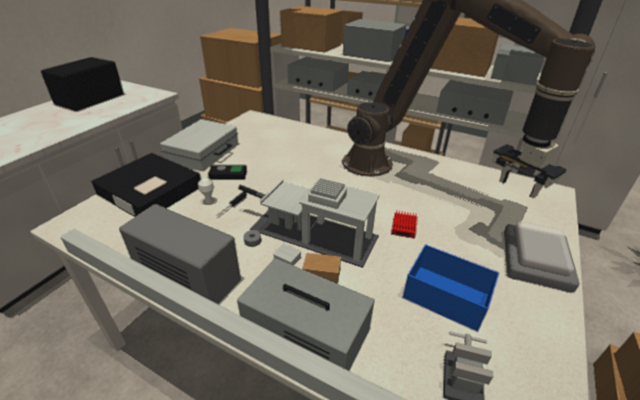

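View pics/top0.png

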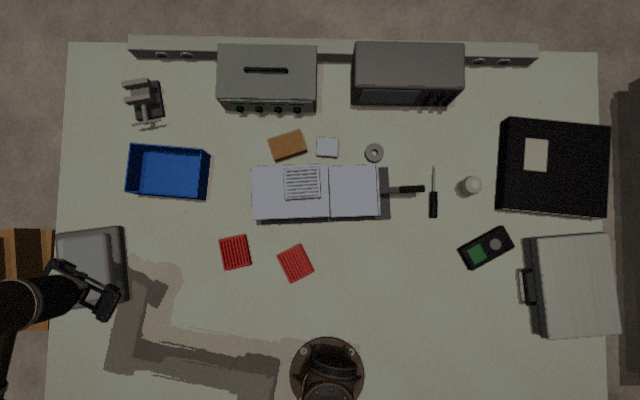

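The top picture shows the grey finned unit on the ledge at about (303,184), the platform at (355,190) and the handle near (405,190). Two red look-alikes lie on the bench at (235,252) and (295,263). Next I'll look closer and fit the stand's pose.

```bash
python3 - <<'E'
from h import *
im=cv2.imread("pics/top0.png"); a=cv2.resize(im[150:235,240:440],None,fx=4,fy=4,interpolation=cv2.INTER_CUBIC)
im=cv2.imread("pics/scene0.png"); b=cv2.resize(im[170:275,225:385],None,fx=5,fy=5,interpolation=cv2.INTER_CUBIC)[:,:800]
cv2.imwrite("pics/a.png",np.vstack([a,b[:260]*1]))
cv2.imwrite("pics/ab.png",np.vstack([cv2.resize(a,(800,340)),cv2.resize(b,(396,260)).repeat(1,1) if 0 else cv2.copyMakeBorder(cv2.resize(b,(396,260)),0,0,0,404,0)]))
for u in[(251,167),(252,219),(379,166),(380,216),(328,166),(329,218)]: print(u,ray("top",u,.1825).round(4),ray("top",u,.15).round(4))
E
```

```text
(251, 167) [[0.6197 0.2276 0.1825]] [[0.6247 0.2331 0.15  ]]
(252, 219) [[0.4735 0.2201 0.1825]] [[0.4745 0.2254 0.15  ]]
(379, 166) [[ 0.6296 -0.1327  0.1825]] [[ 0.6348 -0.137   0.15  ]]
(380, 216) [[ 0.4887 -0.1368  0.1825]] [[ 0.4902 -0.1412  0.15  ]]
(328, 166) [[0.6268 0.011  0.1825]] [[0.6319 0.0106 0.15  ]]
(329, 218) [[0.4804 0.0055 0.1825]] [[0.4816 0.005  0.15  ]]
```

View pics/ab.png

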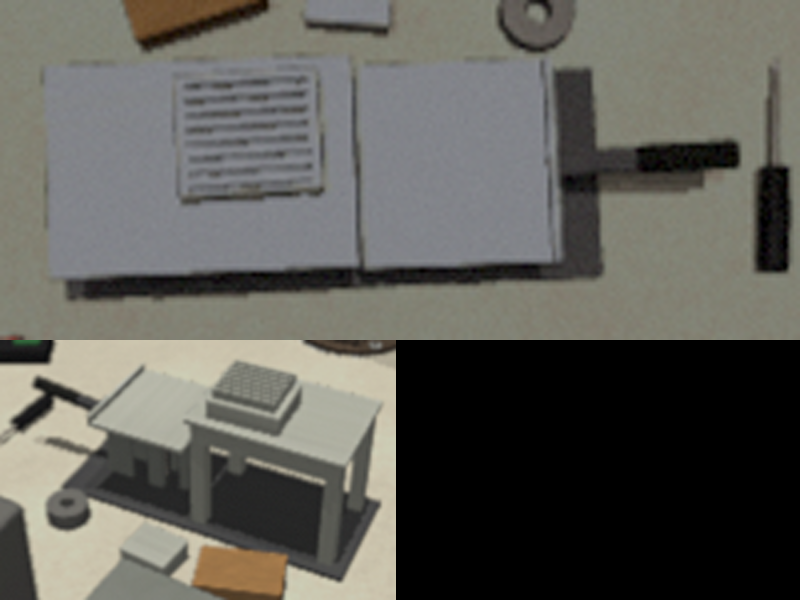

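The crop shows the ledge corners at (44,66), (350,57), (356,268) and (52,276), and the unit's top at (174,76) to (325,190). The lever is free with nothing over the grip, and the screwdriver lies beyond it. I'll fit the poses.

```bash
cat >> h.py <<'E'
from scipy.optimize import least_squares
def T(p,L):
    L=np.atleast_2d(L).astype(float);c,s=np.cos(p[2]),np.sin(p[2])
    return np.c_[p[0]+c*L[:,0]-s*L[:,1],p[1]+s*L[:,0]+c*L[:,1],L[:,2]]
E
python3 - <<'E'
from h import *
t=lambda a:np.array(a)/4+[240-.375,150-.375]
s=lambda a:(np.array(a)-[0,340])/2.475+[225-.3,170-.3]
Z=.1825
tl=t([(44,66),(350,57),(356,268),(52,276)]); L=[(.075,.29,Z),(.075,.073,Z),(-.075,.073,Z),(-.075,.29,Z)]
tp=t([(361,64),(363,268)]); sl=s([(380,405),(343,463),(187,422)]); sp=s([(185,448)])
SL=[(-.075,.29,Z),(.075,.29,Z),(.075,.073,Z)]
def f(p):
    h=p[3]+.13
    return np.r_[(proj("top",T(p,L))-tl).ravel(),(proj("scene",T(p,SL))-sl).ravel(),
     (proj("top",T(p,[(.075,.07,h),(-.075,.07,h)]))-tp).ravel(),(proj("scene",T(p,[(.075,.07,h)]))-sp).ravel()]
q=least_squares(f,[.55,-.07,0,.02],loss="soft_l1");p=q.x;print("stand",p.round(4));print(f(p).reshape(-1,2).round(1).tolist())
for H in(.001,.011,.021,.031):
    print(H,proj("top",T(p,[(.075,-.075,.14+H),(-.075,-.075,.14+H)])).round(1).tolist(),proj("scene",T(p,[(.075,.07,.13+H),(.075,-.075,.14+H),(-.075,-.075,.14+H)])).round(1).tolist())
print("obs",t([(554,60),(562,262)]),s([(185,448),(90,418),(143,368)]))
w=T(p,[(0,-.185,.107),(0,-.220,.111)]);print("handle",w.round(4),proj("top",w).round(1),"obs",t([(688,156),(738,153)]))
u=t([(174,76),(318,68),(325,190),(181,200)]);U=ray("top",u,.2275)
print("unit",U.round(4).tolist(),U.mean(0).round(4)); 
for a,b in((0,1),(3,2)): d=U[a]-U[b];print(np.hypot(*d[:2]),np.arctan2(-d[0],d[1]))
for a,b in((3,0),(2,1)): d=U[b]-U[a];print(np.hypot(*d[:2]),np.arctan2(d[1],d[0]))
c,si=np.cos(p[2]),np.sin(p[2]);print("unit in stand",np.array([[c,si],[-si,c]])@(U.mean(0)[:2]-p[:2]))
E
```

```text
stand [ 0.5636 -0.0652  0.0518  0.0036]
[[0.2, -0.5], [0.7, -0.7], [1.0, -0.2], [-0.8, 0.3], [1.9, -1.5], [1.3, 1.1], [-1.2, -1.7], [-1.3, 0.3], [-0.0, 0.4], [-0.9, -0.1]]
0.001 [[378.4, 163.9], [380.6, 215.3]] [[298.5, 213.9], [260.2, 199.7], [282.7, 178.3]]
0.011 [[378.8, 163.3], [381.0, 215.1]] [[298.5, 211.4], [260.0, 197.3], [282.6, 176.0]]
0.021 [[379.3, 162.8], [381.5, 215.0]] [[298.4, 208.9], [259.7, 194.8], [282.5, 173.7]]
0.031 [[379.8, 162.2], [382.0, 214.8]] [[298.4, 206.4], [259.5, 192.3], [282.3, 171.3]]
obs [[378.125 164.625]
 [380.125 215.125]] [[299.44747475 213.33636364]
 [261.06363636 201.21515152]
 [282.47777778 181.01313131]]
handle [[ 0.5732 -0.25    0.107 ]
 [ 0.575  -0.2849  0.111 ]] [[414.8 189.5]
 [426.8 188.9]] obs [[411.625 188.625]
 [424.125 187.875]]
unit [[0.6101, 0.1329, 0.2275], [0.6174, 0.0355, 0.2275], [0.5346, 0.0291, 0.2275], [0.526, 0.126, 0.2275]] [0.572  0.0809 0.2275]
0.09763541412948276 0.07554800884115488
0.0971853737385035 0.08894409320136035
0.08437281301497082 0.08202416542035405
0.08306922540993367 0.07660312016043604
unit in stand [0.01595411 0.14545614]
```

Request:
servo_tool(targets=[{"dz": 4,"grip": 0},{"dz": 8,"grip": 0},{"dz": 10,"dx": 1,"dy": -3,"spin": -0.1,"grip": 0},{"dz": 10,"dx": 2.2,"dy": -6.6,"spin": -0.2,"grip": 0},{"dz": 10,"dx": 3.4,"dy": -10.3,"spin": -0.3,"grip": 0},{"dz": 10,"dx": 4.6,"dy": -14,"spin": -0.4,"grip": 0},{"dz": 10,"dx": 5.8,"dy": -17.7,"spin": -0.5,"grip": 0},{"dz": 10,"dx": 7,"dy": -21.3,"spin": -0.6,"grip": 0},{"dz": 10,"dx": 8.2,"dy": -25,"spin": -0.7,"grip": 0},{"dz": 10,"dx": 9.4,"dy": -28.6,"spin": -0.8,"grip": 0}], squeeze=20)

```text
validation failed for argument at $.ta...
```

Request:
servo_tool(targets=[{"dx": 0,"dy": 0,"dz": 4,"spin": 0,"grip": 0},{"dx": 0,"dy": 0,"dz": 8,"spin": 0,"grip": 0},{"dx": 1,"dy": -3,"dz": 10,"spin": -0.1,"grip": 0},{"dx": 2.2,"dy": -6.6,"dz": 10,"spin": -0.2,"grip": 0},{"dx": 3.4,"dy": -10.3,"dz": 10,"spin": -0.3,"grip": 0},{"dx": 4.6,"dy": -14,"dz": 10,"spin": -0.4,"grip": 0},{"dx": 5.8,"dy": -17.7,"dz": 10,"spin": -0.5,"grip": 0},{"dx": 7,"dy": -21.3,"dz": 10,"spin": -0.6,"grip": 0},{"dx": 8.2,"dy": -25,"dz": 10,"spin": -0.7,"grip": 0},{"dx": 9.4,"dy": -28.6,"dz": 10,"spin": -0.8,"grip": 0}], squeeze=20)

```text
time_s: 1.33
tcp_pos: [0.3852, 0.3211, 0.2984]
eef_rot: [-180.0, 0.0, -71.6]
contact_force: [1.6, 0.7, 0.2]
gripper_width: 0.0265
```

Request:
servo_tool(targets=[{"dx": 1.2,"dy": -3.8,"dz": 0,"spin": -0.1,"grip": 0},{"dx": 2.4,"dy": -7.6,"dz": 0,"spin": -0.2,"grip": 0},{"dx": 3.7,"dy": -11.4,"dz": 0,"spin": -0.27,"grip": 0},{"dx": 5,"dy": -15.2,"dz": 0,"spin": -0.27,"grip": 0},{"dx": 6.3,"dy": -19,"dz": 0,"spin": -0.27,"grip": 0},{"dx": 7.6,"dy": -22.8,"dz": 0,"spin": -0.27,"grip": 0},{"dx": 8.9,"dy": -26.6,"dz": 0,"spin": -0.27,"grip": 0},{"dx": 10.2,"dy": -30.4,"dz": 0,"spin": -0.27,"grip": 0},{"dx": 11.4,"dy": -34.2,"dz": 0,"spin": -0.27,"grip": 0},{"dx": 12.7,"dy": -38,"dz": 0,"spin": -0.27,"grip": 0}])

```text
time_s: 2.17
tcp_pos: [0.5122, -0.059, 0.2986]
eef_rot: [-179.9, 0.0, -86.8]
contact_force: [0.6, 1.2, -0.5]
gripper_width: 0.0005
```

Request:
servo_tool(targets=[{"dx": 1.3,"dy": -3.8,"dz": 0,"spin": 0,"grip": 0},{"dx": 2.6,"dy": -7.6,"dz": 0,"spin": 0,"grip": 0},{"dx": 3.9,"dy": -11.4,"dz": 0,"spin": 0,"grip": 0},{"dx": 5.2,"dy": -15,"dz": 0,"spin": 0,"grip": 0},{"dx": 6.3,"dy": -18,"dz": 0,"spin": 0,"grip": 0},{"dx": 6.3,"dy": -19,"dz": -4,"spin": 0,"grip": 0},{"dx": 6.3,"dy": -19,"dz": -8,"spin": 0,"grip": 0},{"dx": 6.3,"dy": -19,"dz": -12,"spin": 0,"grip": 0},{"dx": 6.3,"dy": -19,"dz": -15,"spin": 0,"grip": 0},{"dx": 6.3,"dy": -19,"dz": -15,"spin": 0,"grip": 0}])

```text
time_s: 3.0
tcp_pos: [0.5707, -0.246, 0.141]
eef_rot: [179.4, 0.2, -86.9]
contact_force: [-1.0, 0.3, -0.3]
gripper_width: 0.0008
```

```bash
python3 - <<'E'
from h import *
s=r.get_state();print(s["tcp_pos"],s["contact_force"],s["joints"])
a=r.capture("top")[150:235,330:450]; b=r.capture("scene")[150:270,210:330]
cv2.imwrite("pics/c.png",np.hstack([cv2.resize(a,None,fx=3.3,fy=3.3),cv2.resize(b,(396,396))[:280]]))
E
```

```text
[ 0.57068522 -0.24602171  0.14103953] [-0.97654363  0.25054188 -0.26326837] [ -5.4261782   18.31506422 -10.29211199  -0.13501633 -62.01925094
   8.54928714]
```

View pics/c.png

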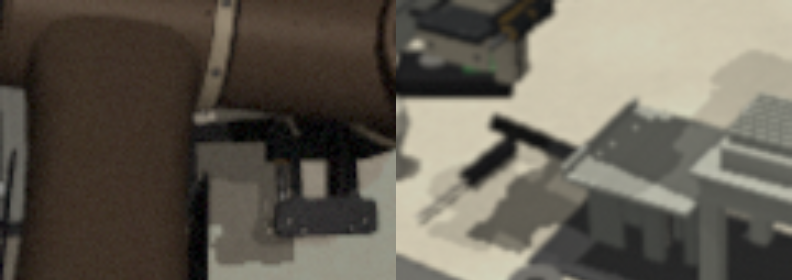

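```bash
python3 - <<'E'
from h import *
s=r.get_state();t=s["tcp_pos"];print(s["time_s"],t,s["eef_rot"])
P=[t+np.array([0,0,z]) for z in(0,.066,.2)]
b=r.capture("scene")
for n in("scene","top"): print(n,proj(n,P).round(1).tolist())
for q in proj("scene",P): cv2.circle(b,tuple(int(v) for v in q),2,(0,0,255),-1)
cv2.imwrite("pics/d.png",b[60:260,140:440].repeat(2,0).repeat(2,1))
E
```

```text
3.1 [ 0.57494991 -0.24728932  0.14828734] [ 1.79905835e+02 -2.57736024e-02 -8.68305131e+01]
scene [[245.9, 179.7], [243.9, 163.7], [239.7, 128.0]]
top [[416.9, 187.4], [422.3, 184.8], [435.3, 178.5]]
```

View pics/d.png

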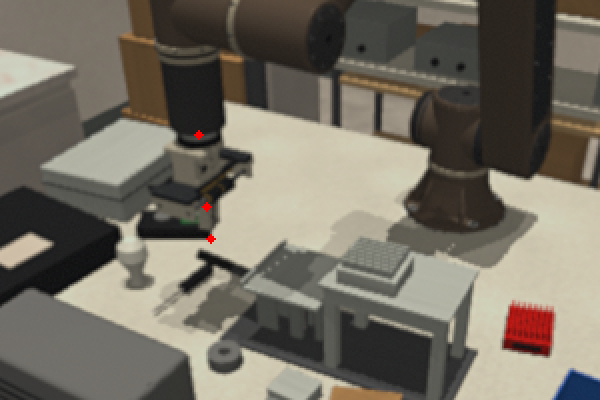

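Request:
servo_tool(targets=[{"dx": 0,"dy": 0,"dz": -1.5,"spin": 0,"grip": 0},{"dx": 0,"dy": 0,"dz": -2.8,"spin": 0,"grip": 0},{"dx": 0,"dy": 0,"dz": -3.3,"spin": 0,"grip": 0},{"dx": 0,"dy": 0,"dz": -3.8,"spin": 0,"grip": 0},{"dx": 0,"dy": 0,"dz": -4.3,"spin": 0,"grip": 0},{"dx": 0,"dy": 0,"dz": -4.8,"spin": 0,"grip": 0},{"dx": 0,"dy": 0,"dz": -5.2,"spin": 0,"grip": 0},{"dx": 0,"dy": 0,"dz": -5.6,"spin": 0,"grip": 0},{"dx": 0,"dy": 0,"dz": -5.8,"spin": 0,"grip": 0},{"dx": 0,"dy": 0,"dz": -5.8,"spin": 0,"grip": 0}])

```text
time_s: 3.98
tcp_pos: [0.5751, -0.2471, 0.0899]
eef_rot: [180.0, -0.0, -86.8]
contact_force: [-0.2, 1.6, 3.1]
gripper_width: 0.0002
```

Request:
servo_tool(targets=[{"dx": 0,"dy": 0,"dz": -0.1,"spin": 0,"grip": 0},{"dx": 0,"dy": 0,"dz": -0.2,"spin": 0,"grip": 0},{"dx": 0,"dy": 0,"dz": -0.3,"spin": 0,"grip": 0},{"dx": 0,"dy": 0,"dz": -0.4,"spin": 0,"grip": 0},{"dx": 0,"dy": 0,"dz": -0.4,"spin": 0,"grip": 0},{"dx": 0,"dy": 0,"dz": -0.4,"spin": 0,"grip": 0},{"dx": 0,"dy": 0,"dz": -0.4,"spin": 0,"grip": 0},{"dx": 0,"dy": 0,"dz": -0.4,"spin": 0,"grip": 0},{"dx": 0,"dy": 0,"dz": -0.4,"spin": 0,"grip": 0},{"dx": 0,"dy": 0,"dz": -0.4,"spin": 0,"grip": 0}])

```text
time_s: 4.82
tcp_pos: [0.5753, -0.2472, 0.0863]
eef_rot: [-180.0, -0.0, -86.8]
contact_force: [-1.1, -3.2, 4.4]
gripper_width: 0.0003
```

```bash
python3 - <<'E'
from h import *
s=r.get_state();print(s["tcp_pos"],s["contact_force"])
b=r.capture("scene")[160:250,220:340]
o=cv2.imread("pics/scene0.png")[160:250,220:340]
cv2.imwrite("pics/e.png",np.vstack([cv2.resize(q,None,fx=3.2,fy=3.2,interpolation=2) for q in(o,b)]))
E
```

```text
[ 0.57526571 -0.24716115  0.08629423] [-1.08099476 -3.23437571  4.39415156]
```

View pics/e.png

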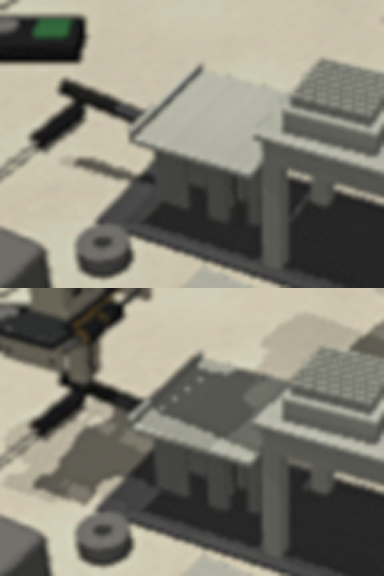

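```bash
python3 - <<'E'
from h import *
s=r.get_state();t=s["tcp_pos"];print(s["tcp_pos"],s["contact_force"],s["moment"])
for k in("handle","lift","lever"):
    for d in r.cut_out(k,"scene")[:2]: print(k,round(d["p"],2),d["extent"])
p=[.5636,-.0652,.0518]
print("tip",proj("scene",[t]).round(1)); 
for z,e in((.107,.0047),(.075,-.0047)): print(z,proj("scene",T(p,[(0,-.1475,z-e),(0,-.185,z),(0,-.222,z+e)])).round(1).tolist())
b=r.capture("scene")[165:215,225:315];o=cv2.imread("pics/scene0.png")[165:215,225:315]
cv2.imwrite("pics/f.png",np.vstack([cv2.resize(q,None,fx=6,fy=6,interpolation=2) for q in(o,b)]))
E
```

```text
[ 0.57524083 -0.24713872  0.08625267] [-0.65552697 -3.97676813  5.64494417] [-1.19874359  0.23128899 -0.08455073]
handle 0.66 [301.1, 252.2, 339.9, 282.9]
handle 0.62 [240.0, 188.3, 261.3, 194.4]
lift 0.59 [258.2, 178.7, 307.3, 224.3]
lever 0.68 [239.6, 187.4, 264.0, 200.3]
tip [[247.6 194. ]]
0.107 [[255.5, 192.5], [246.7, 188.8], [238.3, 185.3]]
0.075 [[256.0, 197.6], [247.6, 196.0], [239.5, 194.5]]
```

View pics/f.png

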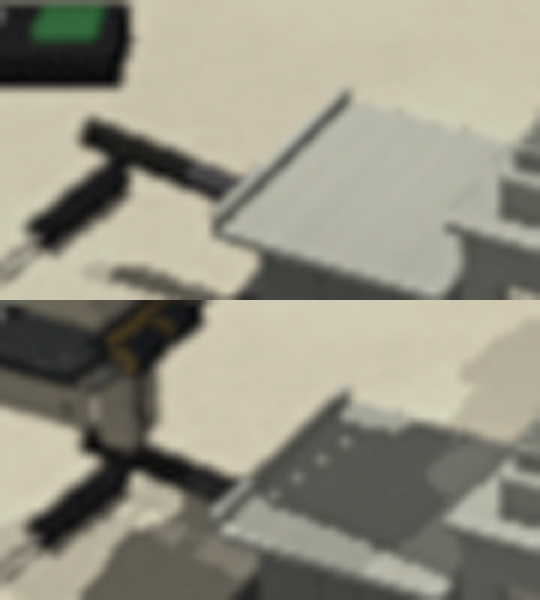

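The handle looks hardly lowered and the platform hasn't risen, although the tip reads z = 0.086. I suspect the finger is beside the bar, so I'll lift off and check.

Request:
servo_tool(targets=[{"dx": 0,"dy": 0,"dz": 1.5,"spin": 0,"grip": 0},{"dx": 0,"dy": 0,"dz": 3,"spin": 0,"grip": 0},{"dx": 0,"dy": 0,"dz": 4,"spin": 0,"grip": 0},{"dx": 0,"dy": 0,"dz": 4.6,"spin": 0,"grip": 0},{"dx": 0,"dy": 0,"dz": 4.6,"spin": 0,"grip": 0},{"dx": 0,"dy": 0,"dz": 4.6,"spin": 0,"grip": 0},{"dx": 0,"dy": 0,"dz": 4.6,"spin": 0,"grip": 0},{"dx": 0,"dy": 0,"dz": 4.6,"spin": 0,"grip": 0},{"dx": 0,"dy": 0,"dz": 4.6,"spin": 0,"grip": 0},{"dx": 0,"dy": 0,"dz": 4.6,"spin": 0,"grip": 0}])

```text
time_s: 5.9
tcp_pos: [0.5748, -0.2469, 0.1315]
eef_rot: [179.9, 0.0, -86.9]
contact_force: [-1.0, 1.2, -0.7]
gripper_width: 0.0002
```

```bash
python3 - <<'E'
from h import *
s=r.get_state();t=s["tcp_pos"];print(t,s["contact_force"],s["moment"],s["eef_rot"])
b=r.capture("scene");cv2.imwrite("pics/scene1.png",b)
for k in("handle","lift","lever"):
    for d in r.cut_out(k,"scene")[:2]: print(k,round(d["p"],2),d["extent"])
print("tip",proj("scene",[t]).round(1))
q=cv2.resize(b[155:215,225:315],None,fx=8,fy=8,interpolation=2)
u=(proj("scene",[t])[0]-[225,155]+.5)*8; cv2.circle(q,tuple(int(v) for v in u),3,(0,0,255),-1)
q=cv2.convertScaleAbs(q,alpha=1.6,beta=20)
cv2.imwrite("pics/g.png",q)
E
```

```text
[ 0.57476951 -0.24693871  0.13148302] [-0.99616716  1.21265442 -0.66939396] [ 0.06713375 -0.04132632  0.04436088] [ 1.79949045e+02  1.28305697e-02 -8.68509454e+01]
handle 0.51 [239.7, 187.1, 261.5, 194.5]
lift 0.74 [260.2, 180.3, 308.4, 216.2]
lever 0.74 [241.3, 186.4, 264.7, 201.9]
tip [[246.5 183.6]]
```

View pics/g.png

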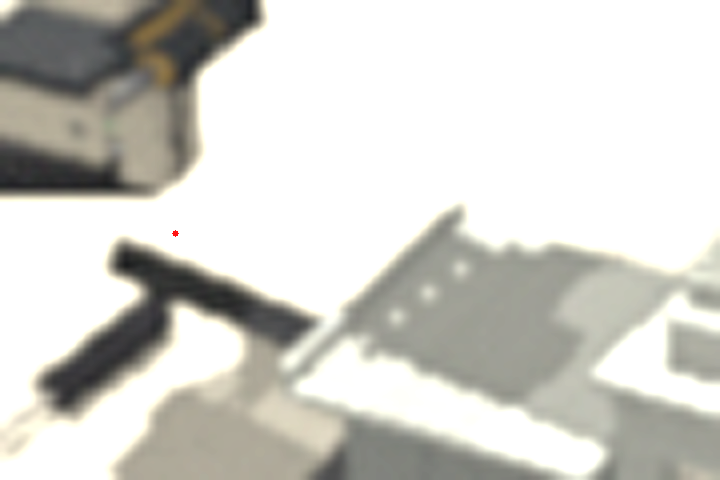

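The visible finger end sits about 20 mm above the reported TCP when the fingers are shut, so the lever was only pressed about 6 mm. I'll go deeper and watch the force.

Request:
servo_tool(targets=[{"dx": 0,"dy": 0,"dz": -2,"spin": 0,"grip": 0},{"dx": 0,"dy": 0,"dz": -3.6,"spin": 0,"grip": 0},{"dx": 0,"dy": 0,"dz": -4.1,"spin": 0,"grip": 0},{"dx": 0,"dy": 0,"dz": -4.6,"spin": 0,"grip": 0},{"dx": 0,"dy": 0,"dz": -5.1,"spin": 0,"grip": 0},{"dx": 0,"dy": 0,"dz": -5.5,"spin": 0,"grip": 0},{"dx": 0,"dy": 0,"dz": -5.9,"spin": 0,"grip": 0},{"dx": 0,"dy": 0,"dz": -6.3,"spin": 0,"grip": 0},{"dx": 0,"dy": 0,"dz": -6.6,"spin": 0,"grip": 0},{"dx": 0,"dy": 0,"dz": -6.6,"spin": 0,"grip": 0}])

```text
time_s: 6.93
tcp_pos: [0.5753, -0.2485, 0.0675]
eef_rot: [-180.0, -0.1, -86.8]
contact_force: [-2.7, -3.6, 5.9]
gripper_width: 0.0005
```

Request:
servo_tool(targets=[{"dx": 0,"dy": 0,"dz": -0.1,"spin": 0,"grip": 0},{"dx": 0,"dy": 0,"dz": -0.2,"spin": 0,"grip": 0},{"dx": 0,"dy": 0,"dz": -0.3,"spin": 0,"grip": 0},{"dx": 0,"dy": 0,"dz": -0.3,"spin": 0,"grip": 0},{"dx": 0,"dy": 0,"dz": -0.3,"spin": 0,"grip": 0},{"dx": 0,"dy": 0,"dz": -0.3,"spin": 0,"grip": 0},{"dx": 0,"dy": 0,"dz": -0.3,"spin": 0,"grip": 0},{"dx": 0,"dy": 0,"dz": -0.3,"spin": 0,"grip": 0},{"dx": 0,"dy": 0,"dz": -0.3,"spin": 0,"grip": 0},{"dx": 0,"dy": 0,"dz": -0.3,"spin": 0,"grip": 0}])

```text
time_s: 7.77
tcp_pos: [0.5754, -0.2485, 0.065]
eef_rot: [-179.9, -0.1, -86.8]
contact_force: [-3.7, -4.7, 6.2]
gripper_width: 0.0002
```

```bash
python3 - <<'E'
from h import *
s=r.get_state();t=s["tcp_pos"];print(t,s["contact_force"],s["moment"])
b=r.capture("scene");cv2.imwrite("pics/scene2.png",b)
for k in("handle","lift","lever"):
    for d in r.cut_out(k,"scene")[:2]: print(k,round(d["p"],2),d["extent"])
E
```

```text
[ 0.57540685 -0.24848398  0.0650273 ] [-3.74028733 -4.66497977  6.22615131] [-1.63287749  1.27469138 -0.00199549]
handle 0.42 [239.1, 194.5, 255.8, 197.8]
handle 0.27 [272.5, 247.8, 300.4, 265.4]
lift 0.71 [229.3, 196.8, 242.0, 205.5]
lift 0.63 [260.2, 177.5, 311.0, 219.8]
lever 0.5 [237.6, 193.1, 261.8, 203.0]
```

The handle is going down and the platform is up. I'll go a little deeper to reach the stop.

Request:
servo_tool(targets=[{"dx": 0,"dy": 0,"dz": -0.1,"spin": 0,"grip": 0},{"dx": 0,"dy": 0,"dz": -0.2,"spin": 0,"grip": 0},{"dx": 0,"dy": 0,"dz": -0.3,"spin": 0,"grip": 0},{"dx": 0,"dy": 0,"dz": -0.3,"spin": 0,"grip": 0},{"dx": 0,"dy": 0,"dz": -0.3,"spin": 0,"grip": 0},{"dx": 0,"dy": 0,"dz": -0.3,"spin": 0,"grip": 0},{"dx": 0,"dy": 0,"dz": -0.3,"spin": 0,"grip": 0},{"dx": 0,"dy": 0,"dz": -0.3,"spin": 0,"grip": 0},{"dx": 0,"dy": 0,"dz": -0.3,"spin": 0,"grip": 0},{"dx": 0,"dy": 0,"dz": -0.3,"spin": 0,"grip": 0}])

```text
time_s: 8.8
tcp_pos: [0.5755, -0.2485, 0.0621]
eef_rot: [-179.9, -0.1, -86.8]
contact_force: [-4.0, -4.2, 6.2]
gripper_width: 0.0003
```

```bash
python3 - <<'E'
from h import *
b=r.capture("scene");cv2.imwrite("pics/scene3.png",b)
for k in("handle","lift"):
    for d in r.cut_out(k,"scene")[:2]: print(k,round(d["p"],2),d["extent"])
q=[cv2.imread(f"pics/scene{i}.png")[165:215,225:320] for i in(1,2,3)]
cv2.imwrite("pics/i.png",np.vstack([cv2.resize(a,None,fx=4,fy=4,interpolation=2) for a in q]))
E
```

```text
lift 0.61 [257.9, 177.7, 310.1, 215.4]
lift 0.61 [245.4, 230.4, 259.3, 249.3]
```

View pics/i.png

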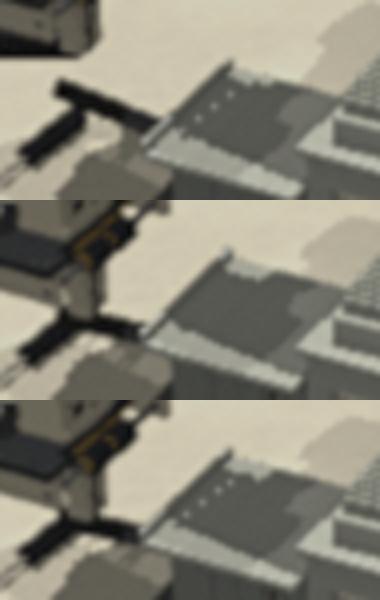

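Request:
servo_tool(targets=[{"dx": 0,"dy": 0,"dz": -0.1,"spin": 0,"grip": 0},{"dx": 0,"dy": 0,"dz": -0.2,"spin": 0,"grip": 0},{"dx": 0,"dy": 0,"dz": -0.3,"spin": 0,"grip": 0},{"dx": 0,"dy": 0,"dz": -0.4,"spin": 0,"grip": 0},{"dx": 0,"dy": 0,"dz": -0.4,"spin": 0,"grip": 0},{"dx": 0,"dy": 0,"dz": -0.4,"spin": 0,"grip": 0},{"dx": 0,"dy": 0,"dz": -0.4,"spin": 0,"grip": 0},{"dx": 0,"dy": 0,"dz": -0.4,"spin": 0,"grip": 0},{"dx": 0,"dy": 0,"dz": -0.4,"spin": 0,"grip": 0},{"dx": 0,"dy": 0,"dz": -0.4,"spin": 0,"grip": 0}])

```text
time_s: 9.78
tcp_pos: [0.5755, -0.2485, 0.0587]
eef_rot: [-179.9, -0.1, -86.8]
contact_force: [-5.4, -3.9, 12.2]
gripper_width: 0.0002
```

Request:
servo_tool(targets=[{"dx": 0,"dy": 0,"dz": -0.1,"spin": 0,"grip": 0},{"dx": 0,"dy": 0,"dz": -0.1,"spin": 0,"grip": 0},{"dx": 0,"dy": 0,"dz": 1,"spin": 0,"grip": 0},{"dx": 0,"dy": 0,"dz": 2,"spin": 0,"grip": 0},{"dx": 0,"dy": 0,"dz": 3,"spin": 0,"grip": 0},{"dx": 0,"dy": 0,"dz": 4,"spin": 0,"grip": 0},{"dx": 0,"dy": 0,"dz": 5,"spin": 0,"grip": 0},{"dx": 0,"dy": 0,"dz": 5,"spin": 0,"grip": 0},{"dx": 0,"dy": 0,"dz": 5,"spin": 0,"grip": 0},{"dx": 0,"dy": 0,"dz": 5,"spin": 0,"grip": 0}])

```text
time_s: 10.62
tcp_pos: [0.5747, -0.2468, 0.1055]
eef_rot: [180.0, 0.0, -86.9]
contact_force: [-0.9, 0.7, -0.8]
gripper_width: 0.0007
```

```bash
cat >> h.py <<'E'
def track(a,b,box):
    "sub-pixel shift of the lip/platform edge patch, in rows/cols, from gray image a to b"
    x0,y0,x1,y1=box; g=lambda i:cv2.cvtColor(i,cv2.COLOR_BGR2GRAY).astype(np.float32)
    A,B=g(a)[y0:y1,x0:x1],g(b)[y0-14:y1+14,x0-3:x1+3]
    up=lambda m:cv2.resize(m,None,fx=4,fy=4,interpolation=2)
    R=cv2.matchTemplate(up(B),up(A),cv2.TM_CCOEFF_NORMED);_,v,_,l=cv2.minMaxLoc(R)
    return l[0]/4-3,l[1]/4-14,v
E
python3 - <<'E'
from h import *
b=r.capture("scene");cv2.imwrite("pics/scene4.png",b);s=r.get_state();print(s["tcp_pos"],s["contact_force"])
a=cv2.imread("pics/scene1.png")
for box in((258,190,275,206),(274,174,290,186),(262,200,292,216)):print(box,track(a,b,box))
for k in("handle","lift"):
    for d in r.cut_out(k,"scene")[:2]: print(k,round(d["p"],2),d["extent"])
E
```

```text
[ 0.5745591  -0.24683338  0.10528347] [ 0.81977124  0.45675964 -0.08005127]
(258, 190, 275, 206) (-1.5, -1.25, 0.8956354260444641)
(274, 174, 290, 186) (-0.25, -2.5, 0.9908506274223328)
(262, 200, 292, 216) (0.5, -2.0, 0.972419798374176)
handle 0.62 [207.7, 167.7, 226.4, 181.0]
```

One tooth gained (about 2.4 px). Stroke 2.

Request:
servo_tool(targets=[{"dx": 0,"dy": 0,"dz": -0.7,"spin": 0,"grip": 0},{"dx": 0,"dy": 0,"dz": -1.3,"spin": 0,"grip": 0},{"dx": 0,"dy": 0,"dz": -2,"spin": 0,"grip": 0},{"dx": 0,"dy": 0,"dz": -2.7,"spin": 0,"grip": 0},{"dx": 0,"dy": 0,"dz": -3.4,"spin": 0,"grip": 0},{"dx": 0,"dy": 0,"dz": -4,"spin": 0,"grip": 0},{"dx": 0,"dy": 0,"dz": -4.5,"spin": 0,"grip": 0},{"dx": 0,"dy": 0,"dz": -4.9,"spin": 0,"grip": 0},{"dx": 0,"dy": 0,"dz": -5.1,"spin": 0,"grip": 0},{"dx": 0,"dy": 0,"dz": -5.1,"spin": 0,"grip": 0}])

```text
time_s: 11.6
tcp_pos: [0.5757, -0.2488, 0.0582]
eef_rot: [-179.9, -0.2, -86.8]
contact_force: [-7.5, -2.8, 25.3]
gripper_width: 0.0001
```

Request:
servo_tool(targets=[{"dx": 0,"dy": 0,"dz": 0,"spin": 0,"grip": 0},{"dx": 0,"dy": 0,"dz": 0,"spin": 0,"grip": 0},{"dx": 0,"dy": 0,"dz": 1,"spin": 0,"grip": 0},{"dx": 0,"dy": 0,"dz": 2,"spin": 0,"grip": 0},{"dx": 0,"dy": 0,"dz": 3,"spin": 0,"grip": 0},{"dx": 0,"dy": 0,"dz": 4,"spin": 0,"grip": 0},{"dx": 0,"dy": 0,"dz": 5.1,"spin": 0,"grip": 0},{"dx": 0,"dy": 0,"dz": 5.1,"spin": 0,"grip": 0},{"dx": 0,"dy": 0,"dz": 5.1,"spin": 0,"grip": 0},{"dx": 0,"dy": 0,"dz": 5.1,"spin": 0,"grip": 0}])

```text
time_s: 12.43
tcp_pos: [0.5746, -0.2468, 0.1054]
eef_rot: [180.0, 0.0, -86.9]
contact_force: [-0.1, -0.6, 0.1]
gripper_width: 0.0004
```

```bash
cat > m.py <<'E'
from h import *
import sys
i=sys.argv[1]
b=r.capture("scene");cv2.imwrite(f"pics/scene{i}.png",b);s=r.get_state();print(s["time_s"],s["tcp_pos"],s["contact_force"])
for ref in("1",str(int(i)-1)):
  a=cv2.imread(f"pics/scene{ref}.png")
  for box in((274,174,290,186),(262,200,292,216)):
    if ref!="1": dy=round(2.4*(int(i)-5)); box=(box[0],box[1]-dy-2,box[2],box[3]-dy-2)
    print(ref,track(a,b,box))
E
python3 m.py 5
```

```text
12.4833 [ 0.57450141 -0.24680515  0.10524442] [ 0.33853121 -0.05492112 -0.43698738]
1 (-0.5, -4.5, 0.9863765835762024)
1 (2.25, -3.75, 0.9378213882446289)
4 (0.0, -2.25, 0.9923735857009888)
4 (1.0, -2.0, 0.9746312499046326)
```

Request:
servo_tool(targets=[{"dx": 0,"dy": 0,"dz": -0.7,"spin": 0,"grip": 0},{"dx": 0,"dy": 0,"dz": -1.3,"spin": 0,"grip": 0},{"dx": 0,"dy": 0,"dz": -2,"spin": 0,"grip": 0},{"dx": 0,"dy": 0,"dz": -2.7,"spin": 0,"grip": 0},{"dx": 0,"dy": 0,"dz": -3.4,"spin": 0,"grip": 0},{"dx": 0,"dy": 0,"dz": -4,"spin": 0,"grip": 0},{"dx": 0,"dy": 0,"dz": -4.5,"spin": 0,"grip": 0},{"dx": 0,"dy": 0,"dz": -4.9,"spin": 0,"grip": 0},{"dx": 0,"dy": 0,"dz": -5,"spin": 0,"grip": 0},{"dx": 0,"dy": 0,"dz": -5,"spin": 0,"grip": 0}])

```text
time_s: 13.32
tcp_pos: [0.5755, -0.2488, 0.0584]
eef_rot: [-179.9, -0.2, -86.8]
contact_force: [-6.2, -4.4, 19.5]
gripper_width: 0.0004
```

Request:
servo_tool(targets=[{"dx": 0,"dy": 0,"dz": 0,"spin": 0,"grip": 0},{"dx": 0,"dy": 0,"dz": 0,"spin": 0,"grip": 0},{"dx": 0,"dy": 0,"dz": 1,"spin": 0,"grip": 0},{"dx": 0,"dy": 0,"dz": 2,"spin": 0,"grip": 0},{"dx": 0,"dy": 0,"dz": 3,"spin": 0,"grip": 0},{"dx": 0,"dy": 0,"dz": 4,"spin": 0,"grip": 0},{"dx": 0,"dy": 0,"dz": 5,"spin": 0,"grip": 0},{"dx": 0,"dy": 0,"dz": 5,"spin": 0,"grip": 0},{"dx": 0,"dy": 0,"dz": 5,"spin": 0,"grip": 0},{"dx": 0,"dy": 0,"dz": 5,"spin": 0,"grip": 0}])

```text
time_s: 14.15
tcp_pos: [0.5746, -0.2468, 0.1055]
eef_rot: [180.0, 0.0, -86.9]
contact_force: [-0.2, 1.5, 0.1]
gripper_width: 0.0003
```

```bash
python3 m.py 6
```

```text
14.2 [ 0.57449687 -0.24678609  0.10526864] [ 0.9781177  -0.60211367  0.41701169]
1 (-0.75, -7.0, 0.979224443435669)
1 (3.0, -6.0, 0.9053422212600708)
5 (-0.25, -2.5, 0.9900262355804443)
5 (0.25, -2.25, 0.9743281006813049)
```

Request:
servo_tool(targets=[{"dx": 0,"dy": 0,"dz": -0.7,"spin": 0,"grip": 0},{"dx": 0,"dy": 0,"dz": -1.3,"spin": 0,"grip": 0},{"dx": 0,"dy": 0,"dz": -2,"spin": 0,"grip": 0},{"dx": 0,"dy": 0,"dz": -2.7,"spin": 0,"grip": 0},{"dx": 0,"dy": 0,"dz": -3.4,"spin": 0,"grip": 0},{"dx": 0,"dy": 0,"dz": -4,"spin": 0,"grip": 0},{"dx": 0,"dy": 0,"dz": -4.5,"spin": 0,"grip": 0},{"dx": 0,"dy": 0,"dz": -4.9,"spin": 0,"grip": 0},{"dx": 0,"dy": 0,"dz": -5,"spin": 0,"grip": 0},{"dx": 0,"dy": 0,"dz": -5,"spin": 0,"grip": 0}])

```text
time_s: 15.03
tcp_pos: [0.5755, -0.2488, 0.0584]
eef_rot: [-179.9, -0.2, -86.8]
contact_force: [-5.6, -3.5, 20.6]
gripper_width: 0.0003
```

Request:
servo_tool(targets=[{"dx": 0,"dy": 0,"dz": 0,"spin": 0,"grip": 0},{"dx": 0,"dy": 0,"dz": 0,"spin": 0,"grip": 0},{"dx": 0,"dy": 0,"dz": 1,"spin": 0,"grip": 0},{"dx": 0,"dy": 0,"dz": 2,"spin": 0,"grip": 0},{"dx": 0,"dy": 0,"dz": 3,"spin": 0,"grip": 0},{"dx": 0,"dy": 0,"dz": 4,"spin": 0,"grip": 0},{"dx": 0,"dy": 0,"dz": 5,"spin": 0,"grip": 0},{"dx": 0,"dy": 0,"dz": 5,"spin": 0,"grip": 0},{"dx": 0,"dy": 0,"dz": 5,"spin": 0,"grip": 0},{"dx": 0,"dy": 0,"dz": 5,"spin": 0,"grip": 0}])

```text
time_s: 15.87
tcp_pos: [0.5746, -0.2467, 0.1054]
eef_rot: [180.0, 0.0, -86.9]
contact_force: [1.0, -0.3, -0.5]
gripper_width: 0.0004
```

```bash
python3 m.py 7; python3 - <<'E'
from h import *
b=cv2.imread("pics/scene7.png")[155:225,245:345]
cv2.imwrite("pics/j.png",cv2.resize(b,None,fx=8,fy=8,interpolation=2))
E
```

```text
15.9167 [ 0.57453656 -0.2467826   0.10528489] [-0.16145136 -0.06748652  0.2290731 ]
1 (-0.75, -9.25, 0.9819905757904053)
1 (3.0, -8.25, 0.8698899149894714)
6 (0.0, -2.25, 0.9932043552398682)
6 (0.0, -2.25, 0.9641111493110657)
```

View pics/j.png

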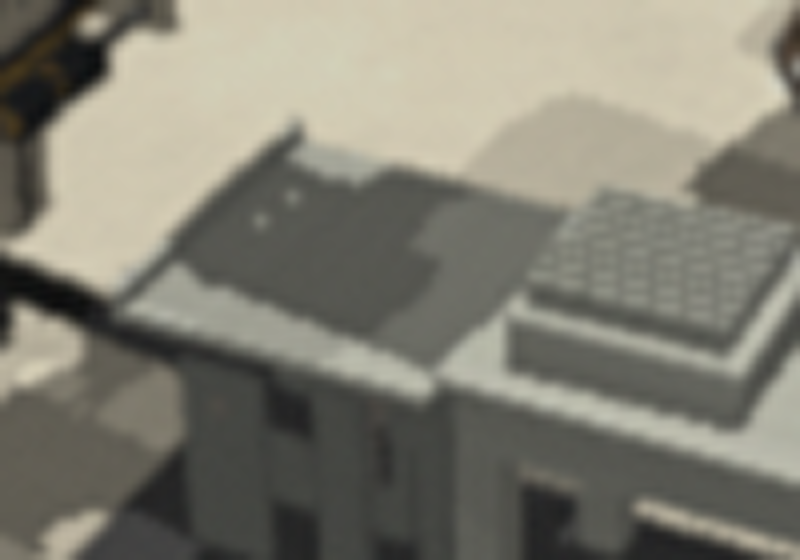

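Levels look about 23 crop px apart at the gap (425,400 vs 445,380), which would be one tooth. I'll confirm by measuring the edges.

```bash
python3 - <<'E'
from h import *
p=[.5636,-.0652,.0518]
def edge(im,cols,pred):
    g=cv2.GaussianBlur(cv2.cvtColor(im,cv2.COLOR_BGR2GRAY).astype(float),(0,0),.7);o=[]
    for c in cols:
        y0=int(pred(c)); d=np.diff(g[y0-7:y0+9,c]); k=d.argmin()
        a=d[max(k-1,0):k+2]; o.append(y0-7+max(k-1,0)+.5+(a*np.arange(len(a))).sum()/a.sum())
    return np.array(o)
for i in(1,7):
    im=cv2.imread(f"pics/scene{i}.png")
    cl=np.arange(304,335,3); cp=np.arange(268,296,3)
    el=edge(im,cl,lambda c:203.5+(c-302)*.29); sh=0 if i==7 else 9
    ep=edge(im,cp,lambda c:204.5+sh+(c-297)*.28)
    L=np.polyfit(cl,el,1);P=np.polyfit(cp,ep,1)
    print(i,el.round(1),ep.round(1),"at 299.5:",np.polyval(L,299.5),np.polyval(P,299.5))
for H in(.001,.031,.041,.051):
    print(H,proj("scene",T(p,[(.075,.0715,.1825),(.075,.0715,.13+H)])).round(2).tolist())
E
```

```text
1 [203.4 204.3 204.8 205.8 206.7 207.6 208.5 209.4 210.4 211.3 211.8] [205.6 206.5 207.5 208.4 209.4 210.4 211.3 211.7 213.3 213.7] at 299.5: 202.00992391509737 215.2850542692251
7 [203.4 204.3 204.8 205.8 206.7 207.6 208.5 209.4 210.4 211.3 211.8] [196.4 197.4 198.3 199.3 199.5 200.5 201.4 202.3 202.7 203.7] at 299.5: 202.0097027564571 204.90806960251433
0.001 [[298.67, 201.03], [298.96, 214.02]]
0.031 [[298.67, 201.03], [298.79, 206.54]]
0.041 [[298.67, 201.03], [298.74, 203.99]]
0.051 [[298.67, 201.03], [298.68, 201.42]]
```

The edge difference is 2.9 px, against 2.96 predicted for 0.041, so exactly one more stroke is needed.

Request:
servo_tool(targets=[{"dx": 0,"dy": 0,"dz": -0.7,"spin": 0,"grip": 0},{"dx": 0,"dy": 0,"dz": -1.3,"spin": 0,"grip": 0},{"dx": 0,"dy": 0,"dz": -2,"spin": 0,"grip": 0},{"dx": 0,"dy": 0,"dz": -2.7,"spin": 0,"grip": 0},{"dx": 0,"dy": 0,"dz": -3.4,"spin": 0,"grip": 0},{"dx": 0,"dy": 0,"dz": -4,"spin": 0,"grip": 0},{"dx": 0,"dy": 0,"dz": -4.5,"spin": 0,"grip": 0},{"dx": 0,"dy": 0,"dz": -4.9,"spin": 0,"grip": 0},{"dx": 0,"dy": 0,"dz": -5,"spin": 0,"grip": 0},{"dx": 0,"dy": 0,"dz": -5,"spin": 0,"grip": 0}])

```text
time_s: 16.75
tcp_pos: [0.5755, -0.2488, 0.0584]
eef_rot: [-179.9, -0.2, -86.8]
contact_force: [-5.6, -3.1, 20.5]
gripper_width: 0.0004
```

Request:
servo_tool(targets=[{"dx": 0,"dy": 0,"dz": 0,"spin": 0,"grip": 0},{"dx": 0,"dy": 0,"dz": 0,"spin": 0,"grip": 0},{"dx": 0,"dy": 0,"dz": 1,"spin": 0,"grip": 0},{"dx": 0,"dy": 0,"dz": 2,"spin": 0,"grip": 0},{"dx": 0,"dy": 0,"dz": 3,"spin": 0,"grip": 0},{"dx": 0,"dy": 0,"dz": 4,"spin": 0,"grip": 0},{"dx": 0,"dy": 0,"dz": 7,"spin": 0,"grip": 0},{"dx": 0,"dy": 0,"dz": 11,"spin": 0,"grip": 0},{"dx": 0,"dy": 0,"dz": 15,"spin": 0,"grip": 0},{"dx": 0,"dy": 0,"dz": 19,"spin": 0,"grip": 0}])

```text
time_s: 17.58
tcp_pos: [0.5743, -0.2466, 0.2475]
eef_rot: [179.9, 0.0, -86.8]
contact_force: [1.6, -0.4, -0.0]
gripper_width: 0.0006
```

```bash
cat > lev.py <<'E'
from h import *
import sys
im=r.capture("scene");cv2.imwrite(f"pics/scene{sys.argv[1]}.png",im)
def edge(im,cols,pred):
    g=cv2.GaussianBlur(cv2.cvtColor(im,cv2.COLOR_BGR2GRAY).astype(float),(0,0),.7);o=[]
    for c in cols:
        y0=int(pred(c)); d=np.diff(g[y0-5:y0+6,c]); k=d.argmin()
        a=d[max(k-1,0):k+2]; o.append(y0-5+max(k-1,0)+.5+(a*np.arange(len(a))).sum()/a.sum())
    return np.array(o)
cl=np.arange(304,335,3); cp=np.arange(268,296,3)
el=edge(im,cl,lambda c:203.5+(c-302)*.29);ep=edge(im,cp,lambda c:202+(c-297)*.28)
print(ep.round(1),np.polyval(np.polyfit(cl,el,1),299.5),np.polyval(np.polyfit(cp,ep,1),299.5))
s=r.get_state();print(s["time_s"],s["tcp_pos"],s["contact_force"],s["joints"])
E
python3 lev.py 8
```

```text
[196.2 197.2 194.7 196.4 197.3 197.6 201.8 199.6 200.5 201.4] 202.0097061082185 202.29929205341028
17.6333 [ 0.57778222 -0.24844187  0.2573189 ] [ 2.72026334 -0.76765065 10.56445172] [ -5.38215221  14.05313646  -0.84593819   0.19784918 -74.49883584
   8.5500587 ]
```

Level to within 0.1 px of the prediction. Now I'll go over and behind the unit with the jaws part open, for a two-point push.

Request:
servo_tool(targets=[{"dx": 0,"dy": 0,"dz": 3,"spin": 0,"grip": 0},{"dx": 0,"dy": 1,"dz": 6,"spin": 0,"grip": 45},{"dx": 0,"dy": 4,"dz": 6,"spin": 0,"grip": 45},{"dx": -0.1,"dy": 8,"dz": 6,"spin": 0,"grip": 45},{"dx": -0.2,"dy": 12,"dz": 6,"spin": 0,"grip": 45},{"dx": -0.3,"dy": 16,"dz": 6,"spin": 0,"grip": 45},{"dx": -0.4,"dy": 20,"dz": 6,"spin": 0,"grip": 45},{"dx": -0.5,"dy": 24,"dz": 6,"spin": 0,"grip": 45},{"dx": -0.6,"dy": 28,"dz": 6,"spin": 0,"grip": 45},{"dx": -0.7,"dy": 32,"dz": 6,"spin": 0,"grip": 45}])

```text
time_s: 18.47
tcp_pos: [0.5671, 0.075, 0.306]
eef_rot: [180.0, 0.0, -86.8]
contact_force: [1.3, -0.1, 0.4]
gripper_width: 0.0392
```

Request:
servo_tool(targets=[{"dx": 0,"dy": 4,"dz": 0,"spin": 0,"grip": 45},{"dx": -0.1,"dy": 8,"dz": 0,"spin": 0,"grip": 45},{"dx": -0.1,"dy": 9.8,"dz": 0,"spin": 0,"grip": 45},{"dx": -0.1,"dy": 9.8,"dz": -3,"spin": 0,"grip": 45},{"dx": -0.1,"dy": 9.8,"dz": -5,"spin": 0,"grip": 45},{"dx": -0.1,"dy": 9.8,"dz": -7,"spin": 0,"grip": 45},{"dx": -0.1,"dy": 9.8,"dz": -8,"spin": 0,"grip": 45},{"dx": -0.1,"dy": 9.8,"dz": -9,"spin": 0,"grip": 45},{"dx": -0.1,"dy": 9.8,"dz": -9,"spin": 0,"grip": 45},{"dx": -0.1,"dy": 9.8,"dz": -9,"spin": 0,"grip": 45}])

```text
time_s: 19.3
tcp_pos: [0.5673, 0.1709, 0.2164]
eef_rot: [-180.0, -0.0, -86.9]
contact_force: [1.3, 0.9, 0.1]
gripper_width: 0.0389
```

```bash
python3 - <<'E'
from h import *
s=r.get_state();t=s["tcp_pos"];print(s["time_s"],t,s["eef_rot"],s["contact_force"],s["gripper_width"])
b=r.capture("scene");cv2.imwrite("pics/scene9.png",b)
r.capture("top")
for d in r.cut_out("unit_center","scene")[:2]: print(round(d["p"],2),d["extent"])
q=b[130:230,270:390].copy();q=cv2.resize(q,None,fx=6,fy=6,interpolation=2)
for z,c in((0,(0,0,255)),(.02,(0,255,0))):
    u=(proj("scene",[t+np.array([0,0,z])])[0]-[270,130]+.5)*6;cv2.circle(q,tuple(int(v) for v in u),3,c,-1)
cv2.imwrite("pics/k.png",q)
E
```

```text
19.3 [0.56728879 0.17089119 0.21642288] [-1.79994320e+02 -1.39141710e-02 -8.68550327e+01] [1.26362205 0.89770071 0.05626937] 0.03891917216740458
0.9 [308.4, 181.9, 347.4, 210.3]
0.61 [391.8, 210.4, 417.7, 236.2]
```

View pics/k.png

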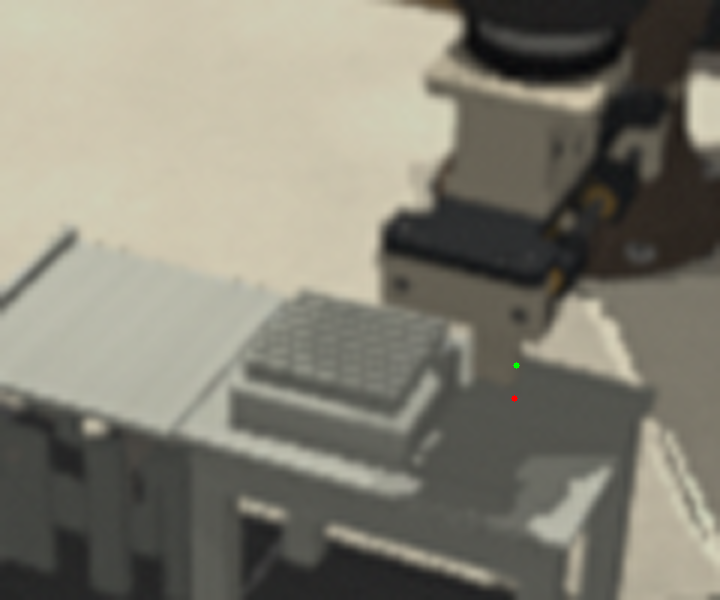

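Request:
servo_tool(targets=[{"dx": -0.1,"dy": 1.5,"dz": 0,"spin": 0,"grip": 45},{"dx": -0.1,"dy": 1.5,"dz": -0.5,"spin": 0,"grip": 45},{"dx": -0.1,"dy": 1.5,"dz": -1,"spin": 0,"grip": 45},{"dx": -0.1,"dy": 1.5,"dz": -1.5,"spin": 0,"grip": 45},{"dx": -0.1,"dy": 1.5,"dz": -2,"spin": 0,"grip": 45},{"dx": -0.1,"dy": 1.5,"dz": -2.2,"spin": 0,"grip": 45},{"dx": -0.1,"dy": 1.5,"dz": -2.4,"spin": 0,"grip": 45},{"dx": -0.1,"dy": 1.5,"dz": -2.6,"spin": 0,"grip": 45},{"dx": -0.1,"dy": 1.5,"dz": -2.8,"spin": 0,"grip": 45},{"dx": -0.1,"dy": 1.5,"dz": -2.8,"spin": 0,"grip": 45}])

```text
time_s: 20.28
tcp_pos: [0.5659, 0.1859, 0.1877]
eef_rot: [180.0, -0.0, -86.9]
contact_force: [0.6, 0.4, 1.0]
gripper_width: 0.0396
```

Request:
servo_tool(targets=[{"dx": 0,"dy": 0,"dz": -0.1,"spin": 0,"grip": 45},{"dx": 0,"dy": 0,"dz": -0.2,"spin": 0,"grip": 45},{"dx": 0,"dy": 0,"dz": -0.3,"spin": 0,"grip": 45},{"dx": 0,"dy": 0,"dz": -0.4,"spin": 0,"grip": 45},{"dx": 0,"dy": 0,"dz": -0.5,"spin": 0,"grip": 45},{"dx": 0,"dy": 0,"dz": -0.6,"spin": 0,"grip": 45},{"dx": 0,"dy": 0,"dz": -0.7,"spin": 0,"grip": 45},{"dx": 0,"dy": 0,"dz": -0.7,"spin": 0,"grip": 45},{"dx": 0,"dy": 0,"dz": -0.7,"spin": 0,"grip": 45},{"dx": 0,"dy": 0,"dz": -0.7,"spin": 0,"grip": 45}])

```text
time_s: 21.12
tcp_pos: [0.5661, 0.186, 0.1811]
eef_rot: [-180.0, -0.0, -86.8]
contact_force: [-0.4, 0.1, -0.3]
gripper_width: 0.0396
```

Request:
servo_tool(targets=[{"dx": 0,"dy": 0,"dz": -0.1,"spin": 0,"grip": 45},{"dx": 0,"dy": 0,"dz": -0.2,"spin": 0,"grip": 45},{"dx": 0,"dy": 0,"dz": -0.3,"spin": 0,"grip": 45},{"dx": 0,"dy": 0,"dz": -0.4,"spin": 0,"grip": 45},{"dx": 0,"dy": 0,"dz": -0.4,"spin": 0,"grip": 45},{"dx": 0,"dy": 0,"dz": -0.4,"spin": 0,"grip": 45},{"dx": 0,"dy": 0,"dz": -0.4,"spin": 0,"grip": 45},{"dx": 0,"dy": 0,"dz": -0.4,"spin": 0,"grip": 45},{"dx": 0,"dy": 0,"dz": -0.4,"spin": 0,"grip": 45},{"dx": 0,"dy": 0,"dz": -0.4,"spin": 0,"grip": 45}])

```text
time_s: 21.95
tcp_pos: [0.5661, 0.186, 0.1771]
eef_rot: [-180.0, 0.0, -86.9]
contact_force: [-0.2, -0.1, -0.3]
gripper_width: 0.0394
```

Request:
servo_tool(targets=[{"dx": 0,"dy": 0,"dz": -0.1,"spin": 0,"grip": 45},{"dx": 0,"dy": 0,"dz": -0.2,"spin": 0,"grip": 45},{"dx": 0,"dy": 0,"dz": -0.3,"spin": 0,"grip": 45},{"dx": 0,"dy": 0,"dz": -0.4,"spin": 0,"grip": 45},{"dx": 0,"dy": 0,"dz": -0.4,"spin": 0,"grip": 45},{"dx": 0,"dy": 0,"dz": -0.4,"spin": 0,"grip": 45},{"dx": 0,"dy": 0,"dz": -0.4,"spin": 0,"grip": 45},{"dx": 0,"dy": 0,"dz": -0.4,"spin": 0,"grip": 45},{"dx": 0,"dy": 0,"dz": -0.4,"spin": 0,"grip": 45},{"dx": 0,"dy": 0,"dz": -0.4,"spin": 0,"grip": 45}])

```text
time_s: 22.78
tcp_pos: [0.5661, 0.186, 0.1731]
eef_rot: [-180.0, 0.0, -86.8]
contact_force: [0.5, 0.9, -0.7]
gripper_width: 0.0393
```

Request:
servo_tool(targets=[{"dx": 0,"dy": 0,"dz": -0.1,"spin": 0,"grip": 45},{"dx": 0,"dy": 0,"dz": -0.2,"spin": 0,"grip": 45},{"dx": 0,"dy": 0,"dz": -0.3,"spin": 0,"grip": 45},{"dx": 0,"dy": 0,"dz": -0.4,"spin": 0,"grip": 45},{"dx": 0,"dy": 0,"dz": -0.5,"spin": 0,"grip": 45},{"dx": 0,"dy": 0,"dz": -0.6,"spin": 0,"grip": 45},{"dx": 0,"dy": 0,"dz": -0.6,"spin": 0,"grip": 45},{"dx": 0,"dy": 0,"dz": -0.6,"spin": 0,"grip": 45},{"dx": 0,"dy": 0,"dz": -0.6,"spin": 0,"grip": 45},{"dx": 0,"dy": 0,"dz": -0.6,"spin": 0,"grip": 45}])

```text
time_s: 23.62
tcp_pos: [0.5661, 0.1861, 0.1671]
eef_rot: [-180.0, 0.0, -86.8]
contact_force: [-0.4, -0.4, 0.3]
gripper_width: 0.0395
```

```bash
python3 - <<'E'
from h import *
s=r.get_state();t=s["tcp_pos"];print(s["time_s"],t,s["contact_force"],s["moment"])
b=r.capture("scene");cv2.imwrite("pics/scene10.png",b)
a=cv2.imread("pics/scene9.png")
q=[cv2.convertScaleAbs(cv2.resize(i[165:225,305:385],None,fx=7,fy=7,interpolation=2),alpha=2,beta=10)[:300,:560] for i in(b,)]
for z,c in((0,(0,0,255)),(.02,(0,255,0))):
    for dx in(-.03,0,.03):
        u=(proj("scene",[t+np.array([dx,0,z])])[0]-[305,165]+.5)*7;cv2.circle(q[0],tuple(int(v) for v in u),3,c,-1)
cv2.imwrite("pics/l.png",q[0])
E
```

```text
23.6167 [0.56609115 0.18606468 0.16713718] [-0.40969656 -0.36719468  0.3125901 ] [ 0.04622915 -0.04273086 -0.00015874]
```

View pics/l.png

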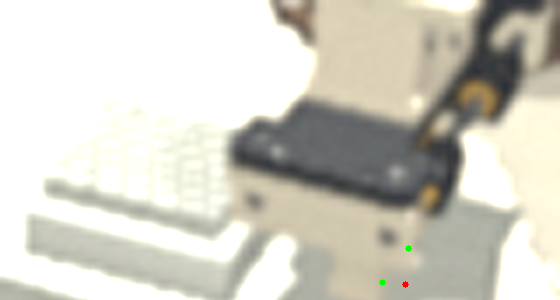

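The fins are at (230,200) and the finger-carrier plate at (240–400, 130–265), with a narrower finger below it at x≈357 whose end is out of the crop. That was my last picture, so from here I'll work with numbers.

```bash
python3 - <<'E'
from h import *
b=cv2.imread("pics/scene10.png")
for v in range(198,222): print(v,[int(x.sum())//3 for x in b[v,344:368:2]])
K,k1,E=cal("scene")
# plate lower-left corner px, and lower-right: intersect ray with plane y=const (world)
for uv,y in(((339.3,195.7),.147),((339.3,195.7),.15)):
    p1=ray("scene",uv,.3)[0];p2=ray("scene",uv,.1)[0];f=(y-p1[1])/(p2[1]-p1[1]);print(uv,y,(p1+f*(p2-p1)).round(4))
# unit back face corner at top in scene
p=[.5636,-.0652,.0518]
u=[.572,.0809,.08];print(proj("scene",T(u,[(x,.05,z) for x in(.0425,-.0425) for z in(.1825,.2125,.2275)])).round(1).tolist())
E
```

```text
198 [98, 100, 91, 93, 91, 92, 92, 87, 59, 88, 87, 81]
199 [132, 126, 88, 90, 91, 92, 91, 89, 59, 87, 82, 82]
200 [151, 138, 84, 85, 88, 91, 91, 91, 81, 91, 83, 81]
201 [155, 121, 80, 82, 85, 91, 91, 92, 90, 92, 94, 82]
202 [155, 107, 79, 82, 82, 89, 90, 90, 89, 91, 97, 82]
203 [154, 114, 81, 81, 83, 88, 88, 88, 85, 87, 88, 82]
204 [152, 131, 81, 81, 87, 90, 89, 87, 82, 82, 82, 81]
205 [152, 116, 80, 82, 89, 91, 90, 89, 81, 82, 81, 81]
206 [144, 90, 80, 81, 89, 91, 91, 89, 81, 81, 81, 81]
207 [120, 80, 80, 80, 84, 88, 91, 90, 82, 81, 81, 85]
208 [103, 79, 81, 82, 81, 83, 83, 88, 81, 81, 87, 99]
209 [87, 79, 82, 82, 82, 81, 80, 82, 82, 83, 98, 106]
210 [80, 80, 80, 80, 81, 82, 81, 81, 81, 85, 104, 105]
211 [80, 81, 81, 80, 79, 80, 81, 82, 82, 84, 104, 104]
212 [81, 82, 82, 82, 81, 80, 80, 81, 82, 82, 102, 105]
213 [82, 83, 82, 83, 82, 81, 81, 80, 80, 79, 100, 105]
214 [85, 84, 82, 82, 82, 83, 83, 81, 81, 80, 100, 105]
215 [86, 89, 83, 84, 83, 83, 82, 82, 81, 86, 101, 104]
216 [87, 88, 87, 88, 84, 83, 82, 81, 81, 96, 103, 101]
217 [86, 87, 88, 86, 88, 86, 83, 86, 86, 102, 121, 103]
218 [84, 86, 87, 82, 90, 88, 87, 98, 100, 118, 165, 124]
219 [85, 85, 85, 83, 83, 86, 87, 94, 101, 119, 171, 144]
220 [84, 85, 84, 84, 83, 86, 83, 86, 91, 101, 145, 155]
221 [83, 84, 85, 84, 85, 84, 84, 84, 84, 89, 121, 170]
(339.3, 195.7) 0.147 [0.6325 0.147  0.2485]
(339.3, 195.7) 0.15 [0.6393 0.15   0.2536]
[[337.6, 208.6], [338.1, 200.7], [338.3, 196.6], [347.2, 194.3], [347.8, 186.5], [348.1, 182.6]]
```

```bash
python3 - <<'E'
from h import *
for uv in((351.5,207.6),(355,208.4),(358.5,209.2)):
  for X in(.597,.607,.617):
    p1=ray("scene",uv,.3)[0];p2=ray("scene",uv,.1)[0];f=(X-p1[0])/(p2[0]-p1[0]);print(uv,X,(p1+f*(p2-p1)).round(4))
print("ledge check",proj("scene",T([.5636,-.0652,.0518],[(.075,.073,.1825),(.075,.29,.1825)])).round(1).tolist())
E
```

```text
(351.5, 207.6) 0.597 [0.597  0.1738 0.1923]
(351.5, 207.6) 0.607 [0.607  0.1777 0.2002]
(351.5, 207.6) 0.617 [0.617  0.1816 0.2082]
(355, 208.4) 0.597 [0.597  0.1852 0.1935]
(355, 208.4) 0.607 [0.607  0.189  0.2014]
(355, 208.4) 0.617 [0.617  0.1928 0.2093]
(358.5, 209.2) 0.597 [0.597  0.1966 0.1947]
(358.5, 209.2) 0.607 [0.607  0.2002 0.2026]
(358.5, 209.2) 0.617 [0.617  0.2038 0.2105]
ledge check [[299.1, 201.2], [364.6, 220.4]]
```

By triangulation the tips are about 27 mm above the reported TCP. They are now 11 mm above the ledge, and the carrier plate clears the unit's top by 20 mm, so this height suits the push.

Request:
servo_tool(targets=[{"dx": 0.1,"dy": -1.5,"dz": 0,"spin": 0,"grip": 45},{"dx": 0.15,"dy": -3,"dz": 0,"spin": 0,"grip": 45},{"dx": 0.2,"dy": -3.7,"dz": 0,"spin": 0,"grip": 45},{"dx": 0.2,"dy": -4.2,"dz": 0,"spin": 0,"grip": 45},{"dx": 0.25,"dy": -4.7,"dz": 0,"spin": 0,"grip": 45},{"dx": 0.25,"dy": -5.2,"dz": 0,"spin": 0,"grip": 45},{"dx": 0.3,"dy": -5.7,"dz": 0,"spin": 0,"grip": 45},{"dx": 0.3,"dy": -6.2,"dz": 0,"spin": 0,"grip": 45},{"dx": 0.35,"dy": -6.7,"dz": 0,"spin": 0,"grip": 45},{"dx": 0.35,"dy": -7.2,"dz": 0,"spin": 0,"grip": 45}])

```text
time_s: 24.5
tcp_pos: [0.5698, 0.1139, 0.1672]
eef_rot: [-180.0, 0.0, -86.8]
contact_force: [0.6, 2.4, 0.4]
gripper_width: 0.0394
```

```bash
cat > u.py <<'E'
from h import *
s=r.get_state();print(s["time_s"],s["tcp_pos"],s["contact_force"],s["moment"])
b=r.capture("scene");cv2.imwrite("pics/su.png",b)
for d in r.cut_out("unit_center","scene")[:2]: print(round(d["p"],2),np.round(d["extent"],1))
e=proj("scene",T([.572,.0809,.08],[(x,y,z) for x in(.0425,-.0425) for y in(.05,-.05) for z in(.1825,.2275)]));print("start model",e.min(0),e.max(0))
E
python3 u.py
```

```text
24.5 [0.56976635 0.11389157 0.16716608] [0.63211007 2.36525778 0.44392169] [ 1.31593914 -0.12462324  0.08310579]
0.75 [391.1 211.4 416.8 238.6]
start model [307.9641762 175.5036997] [348.08643645 208.63431649]
```

Request:
servo_tool(targets=[{"dx": 0.05,"dy": -0.7,"dz": 0,"spin": 0,"grip": 45},{"dx": 0.05,"dy": -1.4,"dz": 0,"spin": 0,"grip": 45},{"dx": 0.1,"dy": -2.1,"dz": 0,"spin": 0,"grip": 45},{"dx": 0.15,"dy": -2.8,"dz": 0,"spin": 0,"grip": 45},{"dx": 0.2,"dy": -3.5,"dz": 0,"spin": 0,"grip": 45},{"dx": 0.2,"dy": -4.2,"dz": 0,"spin": 0,"grip": 45},{"dx": 0.25,"dy": -4.9,"dz": 0,"spin": 0,"grip": 45},{"dx": 0.3,"dy": -5.6,"dz": 0,"spin": 0,"grip": 45},{"dx": 0.3,"dy": -6.3,"dz": 0,"spin": 0,"grip": 45},{"dx": 0.35,"dy": -7,"dz": 0,"spin": 0,"grip": 45}])

```text
time_s: 25.43
tcp_pos: [0.573, 0.0432, 0.1671]
eef_rot: [180.0, -0.0, -86.9]
contact_force: [-0.1, 2.9, 0.5]
gripper_width: 0.0396
```

```bash
python3 u.py
```

```text
25.4333 [0.572978   0.0432184  0.16708437] [-0.10332483  2.90447128  0.51722399] [ 1.38034751 -0.03651689  0.01478575]
0.91 [390.9 210.7 417.  239.5]
0.56 [281.1 176.3 312.9 201. ]
start model [307.9641762 175.5036997] [348.08643645 208.63431649]
```

Request:
servo_tool(targets=[{"dx": 0.05,"dy": -0.5,"dz": 0,"spin": 0,"grip": 45},{"dx": 0.05,"dy": -1,"dz": 0,"spin": 0,"grip": 45},{"dx": 0.1,"dy": -1.5,"dz": 0,"spin": 0,"grip": 45},{"dx": 0.1,"dy": -2,"dz": 0,"spin": 0,"grip": 45},{"dx": 0.15,"dy": -2.5,"dz": 0,"spin": 0,"grip": 45},{"dx": 0.15,"dy": -3,"dz": 0,"spin": 0,"grip": 45},{"dx": 0.2,"dy": -3.4,"dz": 0,"spin": 0,"grip": 45},{"dx": 0.2,"dy": -3.8,"dz": 0,"spin": 0,"grip": 45},{"dx": 0.2,"dy": -4,"dz": 0,"spin": 0,"grip": 45},{"dx": 0.2,"dy": -4,"dz": 0,"spin": 0,"grip": 45}])

```text
time_s: 26.37
tcp_pos: [0.5751, 0.0033, 0.1672]
eef_rot: [-180.0, -0.0, -86.9]
contact_force: [0.9, -0.2, 0.1]
gripper_width: 0.0391
```

```bash
python3 u.py; python3 - <<'E'
from h import *
p=[.5636,-.0652,.0518]
for yc in(-.01,0,.01,.02):
  e=proj("scene",T(p,[(.0155+x,yc+y,.181+z) for x in(.0425,-.0425) for y in(.05,-.05) for z in(0,.03)]+[(.0155+x,yc+y,.226) for x in(.037,-.037) for y in(.045,-.045)]));print(yc,e.min(0).round(1),e.max(0).round(1))
E
```

```text
26.3667 [0.5751023  0.00328799 0.16723053] [ 0.88129713 -0.2367626   0.07128418] [-0.00082077 -0.03748101  0.0339178 ]
0.88 [267.1 175.5 300.9 199. ]
0.72 [257.9 172.8 318.2 201.8]
start model [307.9641762 175.5036997] [348.08643645 208.63431649]
-0.01 [265.2 166. ] [304.6 196.1]
0 [267.9 166.6] [307.3 196.9]
0.01 [270.5 167.3] [309.9 197.7]
0.02 [273.2 168. ] [312.6 198.5]
```

Unit centre is near the platform's middle with zero contact force. Retreating and moving aside for a clear view.

Request:
servo_tool(targets=[{"dx": -0.1,"dy": 2,"dz": 0,"spin": 0,"grip": 45},{"dx": -0.2,"dy": 4,"dz": 0,"spin": 0,"grip": 45},{"dx": -0.3,"dy": 6,"dz": 0,"spin": 0,"grip": 45},{"dx": -0.3,"dy": 6,"dz": 3,"spin": 0,"grip": 45},{"dx": -0.3,"dy": 6,"dz": 7,"spin": 0,"grip": 45},{"dx": -0.3,"dy": 7,"dz": 11,"spin": 0,"grip": 45},{"dx": -1,"dy": 10,"dz": 13,"spin": 0,"grip": 45},{"dx": -2,"dy": 14,"dz": 13,"spin": 0,"grip": 45},{"dx": -3,"dy": 18,"dz": 13,"spin": 0,"grip": 45},{"dx": -4,"dy": 22,"dz": 13,"spin": 0,"grip": 45}])

```text
time_s: 27.3
tcp_pos: [0.5346, 0.2253, 0.2982]
eef_rot: [-179.9, 0.0, -86.9]
contact_force: [1.0, -0.7, 0.0]
gripper_width: 0.0393
```

Request:
servo_tool(targets=[{"dx": -1,"dy": 4,"dz": 0,"spin": 0,"grip": 45},{"dx": -2,"dy": 8,"dz": 0,"spin": 0,"grip": 45},{"dx": -3,"dy": 12,"dz": 0,"spin": 0,"grip": 45},{"dx": -4.2,"dy": 16,"dz": 0,"spin": 0,"grip": 45},{"dx": -5.4,"dy": 20,"dz": 0,"spin": 0,"grip": 45},{"dx": -6.7,"dy": 23,"dz": 0,"spin": 0,"grip": 45},{"dx": -8,"dy": 26,"dz": 0,"spin": 0,"grip": 45},{"dx": -10,"dy": 28,"dz": 0,"spin": 0,"grip": 45},{"dx": -10,"dy": 28,"dz": 0,"spin": 0,"grip": 45},{"dx": -10,"dy": 28,"dz": 0,"spin": 0,"grip": 45}])

```text
time_s: 28.13
tcp_pos: [0.434, 0.5052, 0.2967]
eef_rot: [180.0, -0.0, -86.7]
contact_force: [0.6, -0.7, -0.1]
gripper_width: 0.0396
```

```bash
cat > fin.py <<'E'
from h import *
s=r.get_state();print(s["time_s"],s["tcp_pos"],s["contact_force"])
p=[.5636,-.0652,.0518];c,si=np.cos(p[2]),np.sin(p[2])
t0=cv2.imread("pics/top0.png");t=r.capture("top");cv2.imwrite("pics/topf.png",t);sc=r.capture("scene");cv2.imwrite("pics/scf.png",sc)
for n in("top","scene"):
    for d in r.cut_out("unit_center",n)[:3]:
        print(n,round(d["p"],2),np.round(d["extent"],1))
        if n=="top":
            m=np.argwhere(d["mask"])[:,::-1].astype(np.float32);b=cv2.minAreaRect(m)
            W=ray("top",cv2.boxPoints(b),.22);C=W.mean(0);q=np.array([[c,si],[-si,c]])@(C[:2]-p[:2])
            e=W[1]-W[0];print("  stand xy",q.round(4),"edge",np.hypot(*e[:2]).round(3),"yaw rel deg",(np.degrees(np.arctan2(e[1],e[0])-p[2])+45)%90-45)
Z=.181
for yc in(-.01,0,.01):
    for n in("top",):
        print(yc,proj(n,T(p,[(.0155+x,yc+y,.22) for x in(.0425,-.0425) for y in(.05,-.05)])).round(1).tolist())
for k in("handle","lever"):
    for d in r.cut_out(k,"scene")[:1]: print(k,round(d["p"],2),d["extent"])
g=lambda i:cv2.cvtColor(i,cv2.COLOR_BGR2GRAY).astype(int)
D=abs(g(t)-g(t0))>30;print("top diff boxes")
n,_,st,_=cv2.connectedComponentsWithStats(cv2.morphologyEx(D.astype(np.uint8),cv2.MORPH_CLOSE,np.ones((3,3))))
for q in st[1:]:
    if q[4]>12: print(q.tolist())
E
python3 fin.py; python3 lev.py f2
```

```text
28.1333 [0.43395613 0.50520193 0.29672439] [ 0.60023925 -0.73963015 -0.12620201]
top 0.96 [333.9 165.  373.3 200.6]
  stand xy [0.018  0.0097] edge 0.098 yaw rel deg -1.8494965099886969
top 0.74 [360.5 142.9 381.9 159.4]
  stand xy [ 0.0985 -0.0523] edge 0.05 yaw rel deg -2.285508721070137
top 0.68 [215.7 233.  250.7 267.5]
  stand xy [-0.1603  0.3318] edge 0.078 yaw rel deg 9.44699280912603
scene 0.93 [393.  211.4 416.3 240.3]
scene 0.84 [269.2 173.  308.5 198.4]
scene 0.16 [259.3 172.2 314.4 212.6]
-0.01 [[340.3, 166.7], [377.0, 165.6], [341.4, 197.8], [378.3, 196.6]]
0 [[336.7, 166.8], [373.3, 165.7], [337.8, 197.9], [374.6, 196.7]]
0.01 [[333.0, 167.0], [369.6, 165.8], [334.1, 198.0], [370.9, 196.8]]
handle 0.5 [241.9, 185.6, 279.3, 209.5]
lever 0.7 [239.2, 185.8, 282.4, 210.8]
top diff boxes
[371, 161, 8, 8, 24]
[367, 167, 17, 49, 225]
[286, 169, 34, 20, 362]
[338, 169, 30, 8, 88]
[334, 176, 36, 23, 99]
[338, 177, 25, 7, 37]
[302, 183, 19, 9, 34]
[339, 184, 13, 1, 13]
[0, 187, 301, 213, 24360]
[284, 189, 37, 12, 180]
[129, 211, 58, 81, 2142]
[342, 215, 19, 2, 27]
[335, 221, 17, 1, 17]
[124, 240, 6, 15, 62]
[347, 349, 10, 12, 26]
[357, 367, 7, 8, 36]
[356, 378, 7, 13, 33]
[193.3 193.7 194.8 196.4 196.7 197.6 201.9 199.6 200.5 201.5] 201.9683400034005 203.50696946826605
28.4833 [0.43571766 0.50323859 0.29737125] [0.38386059 0.18494833 0.7332468 ] [ 6.58628027e+01  1.72968179e+01  8.70000868e+00  5.21019539e-03
 -8.13817532e+01 -6.27863085e+01]
```

```bash
python3 -c "
from plant import r
print(r.close_job())"
```

```text
the job is handed in; nothing more can be done
None
```

The job is handed in at about 28.5 s of the 54 s allowed. I pumped the lever five full strokes, taking the platform from 0.001 to 0.051, level with the ledge. Then I pushed the grey finned unit along the ledge onto the platform with the jaws part open, at about 3 N.

**Last checks:**
- **Platform height:** at the gap it sits 0.3 px below the ledge after the fifth stroke, where 0.4 px was predicted for 0.051 and one tooth is 2.5 px. The repeat at the end was noisier, at about 1 px by the clean columns; the plain fit gave 1.5 px because the unit's shadow spoilt some columns.
- **Lever:** it is back up.
- **Unit position:** its centre is about 16–18 mm from the platform's middle in x. In y it is between 5 and 10 mm; the mask gave 9.7 mm, while the tool position and model fit gave about 6 mm. Either way it stands wholly on the platform with 9 mm or more to spare, and it is about 2° off square.
- **Other things on the bench:** an image difference from the top camera showed no moved bystanders. The arm and its shadow covered part of the left side of that picture.
- **Robot:** it stands clear, with contact force near zero.

**Disagreement:** the finger ends turned out to sit about 27 mm above the reported TCP. This came from the handle contact and from triangulation. My first press was therefore too shallow; I lifted off and pressed again deeper, and the push height allowed for it. I had used up my picture views by then, so the final checks are numeric only.

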